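# Rock the pitch gauge on the shoe-shine footrest

## Robot

A 7-joint arm with a two-finger parallel gripper is mounted at the origin on the work surface. World frame = base frame: x ahead of the robot, y to its left, z up, the work surface at z = 0. Lengths are in mm, angles in rad, forces in N, time in s.
With the tool pointing down it reaches from about 400 to 875 mm from the base axis. Payload 4.4 kg.
Tool frame: the origin (TCP) lies midway between the tips of the shut fingers; the grasp point (between the pads) lies 19 mm behind it; z points along the fingers, y is the line along which they close (so a half turn about z gives the same grasp; the last joint's range is limited). The gripper opens to 85 mm and grips with 20 to 120 N. Pads are 22 mm wide; open, the fingers measure 114 mm over their backs; the gripper's body (76 mm by 85 mm) begins 54 mm behind the grasp point. The pads swing forward as they close: fully open they stand 13 mm farther back than shut.
Start: joints at [-1.297, 0.628, 0.038, 1.517, -0.027, 0.996, -0.02], TCP at [216.62, 612.857, 199.813] pointing down, gripper open.
Joint ranges: [-3.06, 3.06], [-0.37, 2.12], [-1.25, 1.32], [0.18, 2.47], [-1.1, 4.24], [0.23, 1.98], [-2.94, 2.94]. Speed limits (rad/s): [2.57, 2.57, 3.14, 3.14, 3.14, 3.14, 3.14].

## Interface

Orientations are given as [roll, pitch, yaw] about the fixed x, y, z axes, in that order (R = Rz(yaw) Ry(pitch) Rx(roll)).
In Python, from cell import monitor, cams, ctrl gives the robot as it stands.
- The arm moves only by the tool drive_tool, never from a script. Its argument "motion" is a list of rows, each an object with "fingers": the opening, from 0 (shut) to 1 (fully open); "linear": the shift along the tool's x, y, z in m, a list of three; "twist": the turn about the tool's z in rad. In form: [{"fingers": fingers, "linear": [x, y, z], "twist": twist}, ...]. A call has 1 to 5 rows; each row shifts and turns the commanded pose from where the row before left it, along the tool's axes as they then stand; what a row does not reach is not made up. A row lasts 1/12 s, in which the tool goes at most 41.7 mm and 7.16 degrees, less where a joint would pass 70% of its speed; a pose out of reach is approached as far as the arm can. A call with a gripper value outside its range is refused whole. The fingers move at their own pace and stop on an object; the grip force is fixed at half the most. Time passes only in rows, so rows that do not move let the fingers close. It gives the time, the measured TCP pose, the force, the opening and the grip force at its end, in the units of the state.
- monitor.read_state(): the state, without advancing time (a new reading comes with each control period).
- cams.get_image(name): name is "scene" or "side" or "wrist"; returns a dict with "color" (400x640x3 uint8, blue, green, red), "K" (3x3 intrinsics, pixels), "R" (3x3) and "t" (3): a world point X has camera coordinates R X + t. Camera axes: x right, y down, z forward; pixel columns grow to the right and rows downward; lengths in mm; the calibration is good to about 2 mm. The wrist camera is an equidistant fisheye: a pixel r from the principal point sees the ray r / f radians off the axis. A picture is of the moment at which its call begins. There is no depth.
- ctrl.finish_job(): hands the job in; it is judged then, once.
The state is a dict: "clock": time; "qpos": joint angles; "qd": joint speeds; "tau": joint torques, N m; "eef_pos": TCP position; "tool_rot": TCP orientation; "force": force on the tool from outside, world axes, zero at the start; "torque": the same for the moment, N m; "width": finger opening in mm; "gripper_force": force on a finger pad.
Only numpy, scipy, OpenCV 4.12 (cv2) and the standard library are available. Lean on these libraries where they do the work, as an engineer would, in place of code of your own. Each camera call takes 0.05 s, during which the arm holds its last target. There are 200 camera calls.

## Task

Pull the angle gauge up out of the stainless spring clip on the chair rim and stand its round foot upright in the groove of the worn stud on the wooden shoe-shine footrest, foot lying along the groove. Once it stands there pressing on the stud, rock it over sideways until its swinging pointer settles on the brass mark, and finish still gripping it there, with the foot bearing in the groove and the pointer on the mark: do not put it down or let go. Leave the tins, brushes, shoehorn, shoe last and mug where they are.

Things in the scene. Friction and masses are not known exactly. Their poses are not given: they have to be found in the camera images.
- gauge: Angle gauge, 163 mm tall, about 0.15 to 0.22 kg. Origin: middle of its round foot, a steel cylinder 24 mm in diameter, 24 mm long along own x. Own z up the gauge, own y across the dial. Above a slim neck, from z 22 to 107 mm, the dial plate, 76 mm wide (y), 10 mm thick (x), white face to own +x. Starts upright in the spring clip, own x roughly away from the robot.
- grip (a point): Middle of the wooden grip tab on top of the gauge, 130 mm above the foot centre along the gauge's z; axes as the gauge's. The tab is 16 mm thick (x), 36 mm wide (y), 44 mm tall (z 107 to 151 mm of the gauge): pinch it from above across its 16 mm, fingers closing along x.
- pointer (a joint): Angle of the black pointer about the gauge's own x, rad: 0 on the dial's centre line, positive when its tip is towards own +y. Pivot at z 95 mm of the gauge. It hangs plumb and swings freely, lightly damped (settles in about a second): leaning the gauge's top towards its own +y by an angle makes it read plus that angle.
- mark (a joint): Angle of the brass mark (pointed rider 9 mm wide low on the dial, just below the pointer tip's arc), same axis and sign as the pointer, rad. Set between 0.20 and 0.42, always on the gauge's own +y side; stiff, it stays put.
- pointer_tip (a point): Tip of the pointer, 60 mm from the pivot.
- mark_tip (a point): The point the pointer tip meets when it is on the mark, 60 mm from the pivot. Pointer on the mark: the two points coincide.
- clip_seat (a point): Where the gauge's foot centre starts in the spring clip, 22 mm above the chair seat; z up, y across the jaws. Two sprung lips pinch over the foot; two steel saddles, 34 mm to either side in y and reaching 30 mm above this point, carry the dial's lower edge. A straight upward pull of about 6 to 12 N snaps the foot out; all is clear after 50 mm.
- footrest: Fixed wooden shoe-shine footrest: block 170 (x) x 100 mm, 30 mm high, a narrower waist, sole plate 165 x 74 mm with its top at 73 mm, and on its middle the dark stud, 36 mm along x, about 52 mm across, highest at about 100 mm. Origin: centre of its underside on the chair seat; z up.
- groove (a point): Where the centre of the gauge's foot comes to lie when it rests in the stud's groove: 104 mm above the footrest's underside. Axes as the footrest's: the groove is a shallow uneven V along x, 36 mm long, flanks rising 0.15 rad to +y and 0.35 rad to -y; the round foot touches both flanks.
- tin: Round black tin, 74 mm across, 24 mm high, origin under its centre; bystander.
- small_tin: Small round black tin, 50 mm across, 18 mm high; bystander.
- edge_brush: Narrow edge brush, 150 x 18 mm, 24 mm high, along its x; bystander.
- shoehorn: Flat steel shoehorn, 155 mm long along its y, 36 mm wide, 5 mm thick; bystander.
- shine_brush: Big shoe brush, 160 x 55 mm, 44 mm high; bystander beside the chair seat.
- shoe_last: Wooden shoe last, 236 x 72 mm, 95 mm high; bystander beside the chair seat.
- mug: White mug, 80 mm across, 80 mm high; bystander beside the chair seat.
Mind the look-alikes: they are no part of the job. Leave any blue, pink or turquoise look-alike of the gauge alone.

How it is judged (in metres and radians):
On the way, in this order (a step that is already met when the one before it is completed fails the run):
1. the gauge is pulled up out of the spring clip and held (distance between gauge and clip_seat above 0.06 m and contact force between the fingers and gauge above 1 N), for 0.1 s.
2. the held gauge stands upright (leaning less than 0.13 rad) with its foot pressing in the stud's groove (y of gauge in the frame of groove between -0.007 and 0.007 m and x of gauge in the frame of groove between -0.013 and 0.013 m and z of gauge in the frame of groove below 0.006 m and contact force between gauge and footrest above 0.3 N and angle between gauge's own x axis and vertical between 1.42 and 1.72 rad and contact force between the fingers and gauge above 1 N and angle between gauge's own z axis and vertical below 0.13 rad), for 0.2 s.
At the end, for the whole second after the job is handed in: Gripped gauge bears on the stud (over 0.3 N), foot centre within 13 mm along, 7 mm across and 6 mm above its place in the groove, foot within 0.25 rad of the groove line, dial plane within 0.15 rad of upright, pointer at rest (under 0.15 rad/s), its tip within 4.2 mm of the mark (y of gauge in the frame of groove between -0.007 and 0.007 m and x of gauge in the frame of groove between -0.013 and 0.013 m and z of gauge in the frame of groove below 0.006 m and contact force between gauge and footrest above 0.3 N and angle between gauge's own x axis and vertical between 1.42 and 1.72 rad and contact force between the fingers and gauge above 1 N and angle between the x axis of gauge and the x axis of footrest, either way round below 0.25 rad and distance between pointer_tip and mark_tip below 0.0042 m and velocity of joint pointer between -0.15 and 0.15 rad/s); the arm keeps its last pose, push and grip.
It fails at once if a bystander (tin, brush, shoehorn, shoe last or mug) is moved by more than 25 mm (distance of any of tin, small_tin, edge_brush, shoehorn, shine_brush, shoe_last, mug from where it was at the start of the episode above 0.025 m).
It also fails if it takes over 48 s, if anything falls off the work surface, if the arm or the gripper's body presses on something with over 40 N, if the wrist force passes 120 N, or if a joint passes its speed limit or range.

## Working session

There is one attempt and no reset: what is moved stays moved. The work goes in short steps, Python scripts to look and compute and a tool call to move; the robot and the scene stay as the last step left them, time stands still between calls to the robot, and variables do not carry over. Pictures are saved under pics/ and viewed, at most 10 in all, crops included, and the job is handed in when it is done.

Besides the shell and the picture viewer there is one more tool, called after "Call:" as name(argument=value, ...), one argument or row to a line, values as JSON. drive_tool: Moves the arm, as the interface text tells. Its arguments: {"type":"object","properties":{"motion":{"type":"array"}},"required":["motion"]}

```bash
mkdir -p pics; ls
python3 - <<'E'
from cell import monitor,cams,ctrl
import cv2,numpy as np
print(monitor.read_state())
for n in("scene","side","wrist"):
    d=cams.get_image(n); cv2.imwrite(f"pics/{n}0.png",d["color"]); np.savez(f"{n}0.npz",**d); print(n,d["K"].tolist(),d["R"].round(3).tolist(),d["t"])
a=cv2.imread("pics/scene0.png");b=cv2.imread("pics/side0.png")
E
```

```text
pics
{'clock': 0.0, 'qpos': array([-1.29677816,  0.6293289 ,  0.03844345,  1.51836929, -0.0270194 ,
        0.99631244, -0.02000752]), 'qd': array([-7.56406724e-04, -9.80611942e-04, -1.48849097e-03, -4.05356179e-05,
       -1.08285413e-04,  8.91533478e-04, -7.56013110e-04]), 'tau': array([ 7.25827958e-04, -5.63412344e+01,  1.22605562e+00, -1.93445742e+01,
        1.09393799e-02,  1.03213865e-02,  1.30301444e-05]), 'eef_pos': array([216.39394613, 612.19132708, 198.89993073]), 'tool_rot': array([-3.13969255e+00,  8.97646531e-06,  2.80175517e+00]), 'force': array([ 0.30452063,  0.02050186, -0.04210745]), 'torque': array([ 0.03493796, -0.01812008, -0.01211547]), 'gripper_force': 0.0, 'width': 85.14782276024899}
scene [[489.05029427119086, 0.0, 324.1964986980175], [0.0, 489.05029427119086, 205.62998747156266], [0.0, 0.0, 1.0]] [[0.552, 0.834, 0.01], [0.723, -0.472, -0.504], [-0.416, 0.286, -0.864]] [-322.47929897 -333.84718382 1562.93468115]
side [[478.3319468813768, 0.0, 322.42518875845894], [0.0, 478.3319468813768, 192.36486715032737], [0.0, 0.0, 1.0]] [[0.903, -0.43, 0.017], [-0.301, -0.659, -0.689], [0.308, 0.617, -0.724]] [-491.42990773  276.3264926  1338.18119765]
wrist [[309.70691628693146, 0.0, 320.6446678105099], [0.0, 309.70691628693146, 198.5704804127713], [0.0, 0.0, 1.0]] [[0.333, 0.943, -0.002], [0.897, -0.317, 0.308], [0.289, -0.104, -0.952]] [-649.57198525  -39.42829578  381.68562735]
```

View pics/scene0.png

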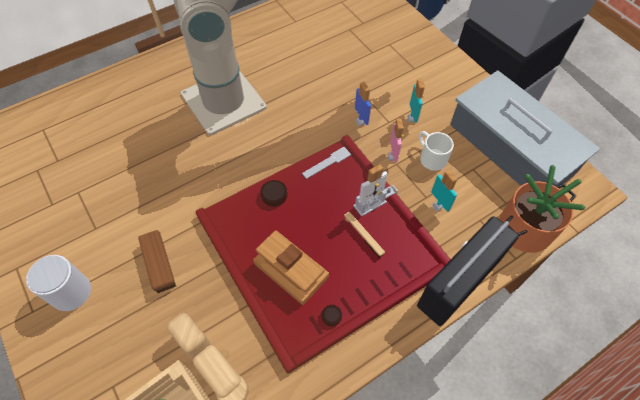

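View pics/side0.png

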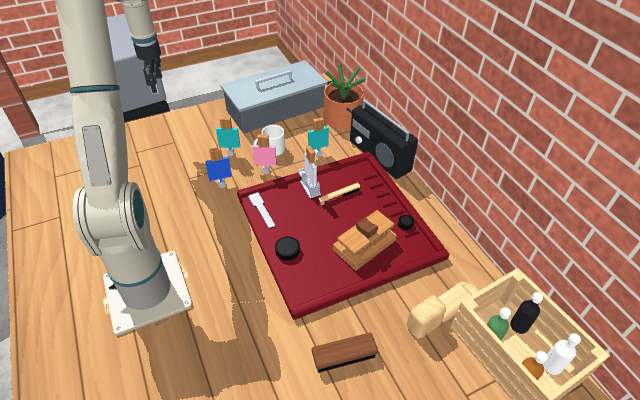

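Scene: base at (225,100), red chair seat, footrest with dark stud at (289,255), clip with gauge at (373,190). Look-alikes: blue (362,104), turquoise (416,100) and (444,192), pink (396,140). The one in the steel clip on the rim, at (373,190) in scene and (311,175) in side, fits the description. I'll confirm it with one enlarged crop.

Run:
```python
import cv2,numpy as np
a=cv2.imread("pics/scene0.png");b=cv2.imread("pics/side0.png")
c=lambda im,x,y,w,h,W,H:cv2.resize(im[y:y+h,x:x+w],(W,H),interpolation=cv2.INTER_CUBIC)
top=np.hstack([c(a,335,150,80,60,400,300),c(b,280,140,80,60,400,300)])
bot=np.hstack([c(a,240,220,100,75,400,300),c(b,320,200,100,75,400,300)])
cv2.imwrite("pics/crop1.png",np.vstack([top,bot]))
```

```text
(no output)
```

View pics/crop1.png

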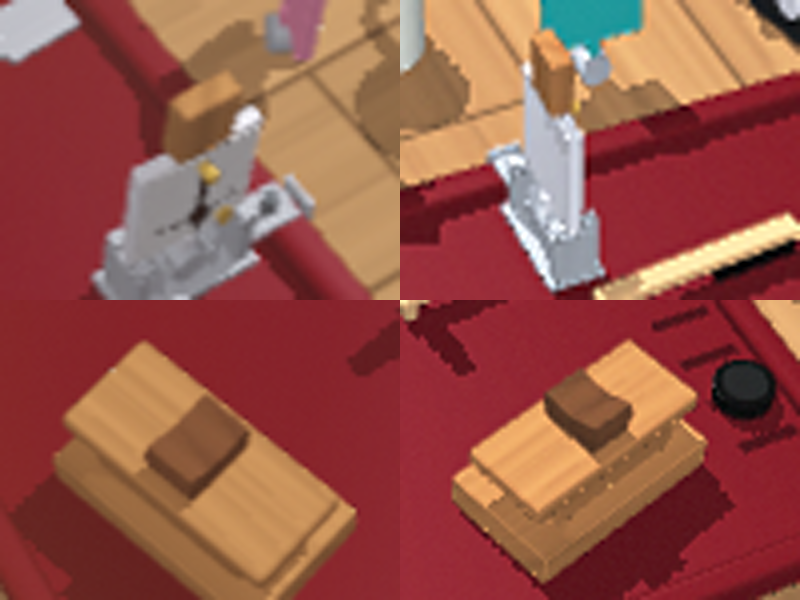

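View pics/wrist0.png

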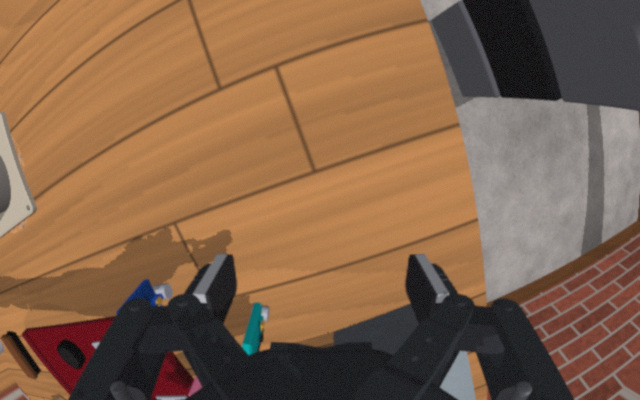

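```bash
cat > h.py <<'E'
import numpy as np,cv2
from scipy.optimize import least_squares
def load(n): return dict(np.load(n+".npz"))
def proj(d,X):
    c=np.atleast_2d(X)@d["R"].T+d["t"]; 
    return (c[:,:2]/c[:,2:])*d["K"][0,0]+d["K"][:2,2]
def projf(d,X):
    c=np.atleast_2d(X)@d["R"].T+d["t"]; r=np.hypot(c[:,0],c[:,1]); th=np.arctan2(r,c[:,2])
    return c[:,:2]/r[:,None]*th[:,None]*d["K"][0,0]+d["K"][:2,2]
def pose(p,L):
    c,s=np.cos(p[3]),np.sin(p[3]); L=np.asarray(L,float)
    return L@np.array([[c,-s,0],[s,c,0],[0,0,1]]).T+p[:3]
E
python3 - <<'E'
from h import *
S,D=load("scene0"),load("side0")
for d in(S,D): print("cam",(-d["R"].T@d["t"]).round())
sc=lambda p:np.array(p)/4+[240,220]; sd=lambda p:np.array(p)/4+[320,200]
a=sc([(145,42),(65,118),(262,280),(352,208)]); b=sd([(230,40),(297,98),(140,215),(72,155)])
# corners: sc order top,left,bottom,right ; side: top,right,bottom,left
best=None
import itertools
C=np.array([[82.5,37,73],[82.5,-37,73],[-82.5,-37,73],[-82.5,37,73]])
for i in range(4):
  for j in range(4):
    A=np.roll(C,i,0)
    for fl in(1,-1):
      B=np.roll(C[::fl],j,0); A2=A[::1]
      for fa in(1,-1):
        A2=np.roll(C[::fa],i,0)
        for y0 in(0,1.5):
          r=least_squares(lambda p:np.r_[(proj(S,pose(p,A2))-a).ravel(),(proj(D,pose(p,B))-b).ravel()],[600,50,20,y0])
          if best is None or r.cost<best.cost: best=r
print("footrest",best.x.round(3),best.cost,best.fun.round(1))
p=best.x
stud=pose(p,[[0,0,100]]);print(proj(S,stud),proj(D,stud))
P=cv2.triangulatePoints(*[d["K"]@np.c_[d["R"],d["t"]] for d in(S,D)],np.array([[376.],[172.4]]),np.array([[310.6],[154.6]]));print("tab",(P[:3]/P[3]).T)
E
```

```text
cam [1069. -335. 1185.]
cam [ 115. -855. 1168.]
footrest [ 624.3   -124.975   12.218   -2.867] 8.129104424308293 [ 0.6 -0.1 -0.1  1.   0.5  2.3 -1.6 -1.7 -0.6 -0.1  0.6 -0.3 -0.5 -0.
 -1.3 -1. ]
[[290.35111996 255.73216279]] [[366.97494875 224.97842916]]
tab [[573.96530946 158.66518103 172.06372219]]
```

The crop confirms it: the gauge in the steel clip has an orange wooden tab, a white face and brass parts. Now I'll move over it and raise the tool.

Call:
drive_tool(
  motion=[
    {"fingers": 1,"linear": [-0.02,-0.012,-0.03],"twist": 0},
    {"fingers": 1,"linear": [-0.02,-0.012,-0.03],"twist": 0},
    {"fingers": 1,"linear": [-0.03,-0.019,-0.02],"twist": 0},
    {"fingers": 1,"linear": [-0.033,-0.021,0],"twist": 0},
    {"fingers": 1,"linear": [-0.033,-0.021,0],"twist": 0},
  ],
)

```text
clock: 0.57
eef_pos: [317.5, 487.0, 281.2]
tool_rot: [3.139, 0.001, 2.803]
force: [0.5, -0.6, 0.2]
width: 85.2
gripper_force: 0.0
```

Call:
drive_tool(
  motion=[
    {"fingers": 1,"linear": [-0.033,-0.021,0],"twist": 0},
    {"fingers": 1,"linear": [-0.033,-0.021,0],"twist": 0},
    {"fingers": 1,"linear": [-0.033,-0.021,0],"twist": 0},
    {"fingers": 1,"linear": [-0.033,-0.021,0],"twist": 0},
    {"fingers": 1,"linear": [-0.033,-0.021,0],"twist": 0},
  ],
)

```text
clock: 0.98
eef_pos: [437.8, 331.6, 279.7]
tool_rot: [-3.141, -0.0, 2.802]
force: [1.0, 0.5, -0.3]
width: 85.3
gripper_force: 0.0
```

Call:
drive_tool(
  motion=[
    {"fingers": 1,"linear": [0,0,0],"twist": 0.12},
    {"fingers": 1,"linear": [0,0,0],"twist": 0.12},
    {"fingers": 1,"linear": [0,0,0],"twist": 0.12},
    {"fingers": 1,"linear": [0,0,0],"twist": 0.12},
    {"fingers": 1,"linear": [0,0,0],"twist": 0.12},
  ],
)

```text
clock: 1.4
eef_pos: [437.0, 333.1, 279.6]
tool_rot: [-3.141, -0.0, 2.195]
force: [-0.1, -0.2, 0.1]
width: 85.0
gripper_force: 0.0
```

Call:
drive_tool(
  motion=[
    {"fingers": 1,"linear": [0,0,0],"twist": 0.12},
    {"fingers": 1,"linear": [0,0,0],"twist": 0.12},
    {"fingers": 1,"linear": [0,0,0],"twist": 0.12},
    {"fingers": 1,"linear": [0,0,0],"twist": 0},
    {"fingers": 1,"linear": [0,0,0],"twist": 0},
  ],
)

```text
clock: 1.82
eef_pos: [436.8, 333.4, 279.6]
tool_rot: [-3.141, 0.0, 1.845]
force: [-0.5, -0.3, -0.2]
width: 85.4
gripper_force: 0.0
```

Run:
```python
from cell import monitor,cams
import cv2,numpy as np
s=monitor.read_state();print(s["clock"],s["eef_pos"],s["tool_rot"],s["qpos"])
d=cams.get_image("wrist"); cv2.imwrite("pics/wrist1.png",d["color"]); np.savez("wrist1.npz",**d);print(-d["R"].T@d["t"])
```

```text
1.8167 [436.80673811 333.40682177 279.56363019] [-3.14109904e+00  3.47651913e-04  1.84528418e+00] [-0.9274342   0.41457562  0.32862253  1.69861874 -0.14993069  1.05374704
 -0.27581367]
[414.8644451  410.2947075  454.86698485]
```

View pics/wrist1.png

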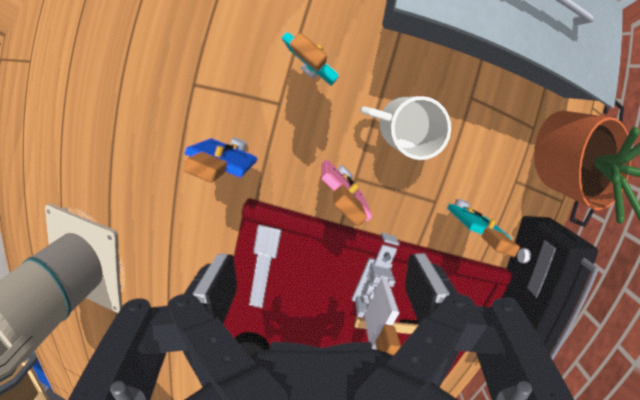

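The wrist picture shows the real gauge at about (378,310), with the tab at (387,335). The pink look-alike is at (347,190), blue at (220,158), and turquoise at (310,57) and (480,228). Next I'll bring the camera over the gauge.

Call:
drive_tool(
  motion=[
    {"fingers": 1,"linear": [-0.035,0.01,0],"twist": 0},
    {"fingers": 1,"linear": [-0.035,0.01,0],"twist": 0},
    {"fingers": 1,"linear": [-0.035,0.01,0],"twist": 0},
    {"fingers": 1,"linear": [-0.035,0.01,0],"twist": 0},
    {"fingers": 1,"linear": [-0.035,0.01,0],"twist": 0},
  ],
)

```text
clock: 2.28
eef_pos: [532.7, 176.7, 279.9]
tool_rot: [3.141, -0.0, 1.845]
force: [1.0, 0.8, -1.0]
width: 85.4
gripper_force: 0.0
```

Call:
drive_tool(
  motion=[
    {"fingers": 1,"linear": [-0.035,0.01,0],"twist": 0},
    {"fingers": 1,"linear": [-0.035,0.01,0],"twist": 0},
    {"fingers": 1,"linear": [-0.03,0.01,0],"twist": 0},
    {"fingers": 1,"linear": [0,0,0],"twist": 0},
    {"fingers": 1,"linear": [0,0,0],"twist": 0},
  ],
)

```text
clock: 2.7
eef_pos: [588.4, 87.2, 279.6]
tool_rot: [-3.141, 0.001, 1.839]
force: [-0.4, 0.5, 0.6]
width: 85.3
gripper_force: 0.0
```

Run:
```python
from cell import monitor,cams
import cv2,numpy as np
s=monitor.read_state();print(s["clock"],s["eef_pos"],s["tool_rot"],s["qpos"])
d=cams.get_image("wrist"); cv2.imwrite("pics/wrist2.png",d["color"]); np.savez("wrist2.npz",**d);print(-d["R"].T@d["t"])
from h import projf
print(projf(d,[[574,159,172],[574,159,42]]))
```

```text
2.7 [588.43776554  87.20982625 279.57252593] [-3.14134522e+00  6.72367192e-04  1.83924594e+00] [-0.42668346  0.49171753  0.36654842  1.57792899 -0.18951861  1.10739935
  0.253638  ]
[566.89738044 164.24032922 454.84054379]
[[326.99556519 109.08841665]
 [325.09222162 106.69153995]]
```

Run:
```python
import cv2
a=cv2.imread("pics/wrist2.png")[40:190,226:426]
cv2.imwrite("pics/crop2.png",cv2.resize(a,(800,600),interpolation=cv2.INTER_CUBIC))
```

```text
(no output)
```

View pics/crop2.png

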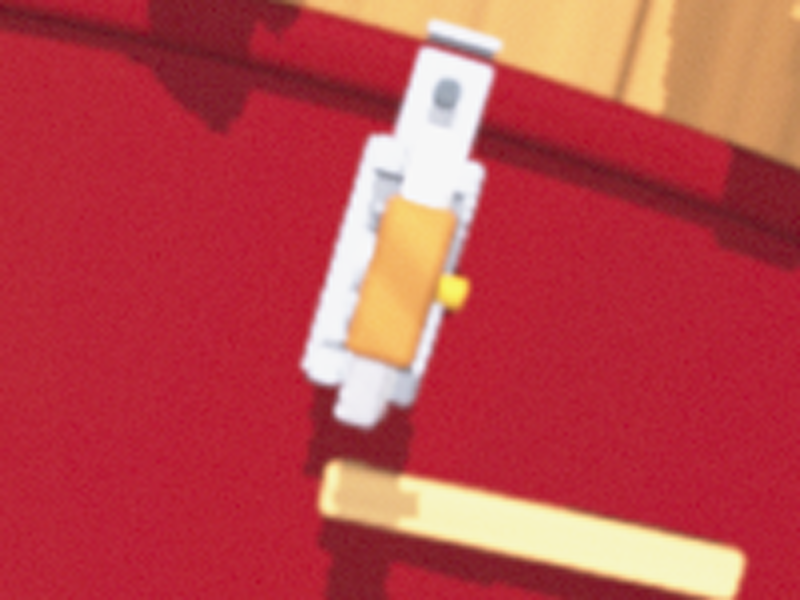

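Run:
```python
from h import *
S,D,W=load("scene0"),load("side0"),load("wrist2")
w=np.array([(388,196),(459,210),(413,368),(346,351)])/4+[226,40]
L=np.array([[-8,18,21],[8,18,21],[8,-18,21],[-8,-18,21]])
f=lambda p:np.r_[(projf(W,pose(p,L))-w).ravel(),(proj(S,pose(p,[[0,0,0]]))-[376,172.4]).ravel(),(proj(D,pose(p,[[0,0,0]]))-[310.6,154.6]).ravel()]
r=least_squares(f,[574,159,172,0.27]);print(r.x,r.fun.round(1))
```

```text
[5.73290547e+02 1.58267142e+02 1.69925122e+02 7.97535800e-03] [-0.3 -1.6  0.4 -0.1  0.7  1.  -0.7  0.4 -0.8  1.3 -0.7 -0. ]
```

Gauge tab centre is at (573.3,158.3,170) with yaw 0.008. That puts the seat at about 18 mm, so the height is consistent. Now I'll align and approach.

Call:
drive_tool(
  motion=[
    {"fingers": 1,"linear": [0,0,0],"twist": 0.12},
    {"fingers": 1,"linear": [0,0,0],"twist": 0.12},
    {"fingers": 1,"linear": [0,0,0],"twist": 0.02},
    {"fingers": 1,"linear": [0.035,-0.007,0],"twist": 0},
    {"fingers": 1,"linear": [0.036,-0.0075,0],"twist": 0},
  ],
)

```text
clock: 3.17
eef_pos: [572.4, 160.1, 280.1]
tool_rot: [3.141, 0.001, 1.582]
force: [0.5, 1.1, 0.4]
width: 85.5
gripper_force: 0.0
```

Call:
drive_tool(
  motion=[
    {"fingers": 1,"linear": [0,0,0.03],"twist": 0},
    {"fingers": 1,"linear": [0,0,0.03],"twist": 0},
    {"fingers": 1,"linear": [0,0,0.03],"twist": 0},
    {"fingers": 1,"linear": [0,0,0],"twist": 0},
    {"fingers": 1,"linear": [0,0,0],"twist": 0},
  ],
)

```text
clock: 3.58
eef_pos: [571.0, 161.7, 189.0]
tool_rot: [-3.138, 0.0, 1.585]
force: [0.2, -0.3, 0.1]
width: 85.4
gripper_force: 0.0
```

Call:
drive_tool(
  motion=[
    {"fingers": 1,"linear": [-0.0035,0.0023,0.018],"twist": 0.005},
    {"fingers": 1,"linear": [0,0,0.016],"twist": 0},
    {"fingers": 1,"linear": [0,0,0],"twist": 0},
    {"fingers": 1,"linear": [0,0,0],"twist": 0},
  ],
)

```text
clock: 3.92
eef_pos: [575.5, 157.7, 157.3]
tool_rot: [3.14, -0.001, 1.578]
force: [0.2, 0.1, 0.7]
width: 85.6
gripper_force: 0.0
```

Call:
drive_tool(
  motion=[
    {"fingers": 0.3,"linear": [0,0,0],"twist": 0},
    {"fingers": 0,"linear": [0,0,0],"twist": 0},
    {"fingers": 0,"linear": [0,0,0],"twist": 0},
    {"fingers": 0,"linear": [0,0,0],"twist": 0},
    {"fingers": 0,"linear": [0,0,0],"twist": 0},
  ],
)

```text
clock: 4.33
eef_pos: [575.1, 157.4, 156.3]
tool_rot: [3.141, -0.0, 1.577]
force: [-0.3, 0.4, -0.5]
width: 25.6
gripper_force: 0.0
```

Call:
drive_tool(
  motion=[
    {"fingers": 0,"linear": [0,0,0],"twist": 0},
    {"fingers": 0,"linear": [0,0,0],"twist": 0},
    {"fingers": 0,"linear": [0,0,0],"twist": 0},
  ],
)

```text
clock: 4.58
eef_pos: [575.2, 157.3, 156.3]
tool_rot: [3.141, -0.0, 1.577]
force: [-0.3, 0.6, 4.7]
width: 13.7
gripper_force: 58.7
```

Call:
drive_tool(
  motion=[
    {"fingers": 0,"linear": [0,0,-0.008],"twist": 0},
    {"fingers": 0,"linear": [0,0,-0.012],"twist": 0},
    {"fingers": 0,"linear": [0,0,-0.015],"twist": 0},
    {"fingers": 0,"linear": [0,0,-0.02],"twist": 0},
    {"fingers": 0,"linear": [0,0,-0.025],"twist": 0},
  ],
)

```text
clock: 5.0
eef_pos: [573.2, 156.9, 235.1]
tool_rot: [-3.137, 0.001, 1.577]
force: [0.9, -0.0, -2.5]
width: 13.7
gripper_force: 59.2
```

Call:
drive_tool(
  motion=[
    {"fingers": 0,"linear": [0,0,-0.025],"twist": 0},
    {"fingers": 0,"linear": [0,0,-0.025],"twist": 0},
    {"fingers": 0,"linear": [0,0,0],"twist": 0},
    {"fingers": 0,"linear": [0,0,0],"twist": 0},
  ],
)

```text
clock: 5.33
eef_pos: [575.2, 157.2, 286.9]
tool_rot: [3.14, -0.001, 1.577]
force: [-0.2, -0.2, -2.8]
width: 13.5
gripper_force: 59.2
```

Gripped (59 N) and lifted 131 mm. Now I'll put the wrist camera above the stud.

Call:
drive_tool(
  motion=[
    {"fingers": 0,"linear": [-0.02,0.003,0],"twist": 0},
    {"fingers": 0,"linear": [-0.036,0.005,0],"twist": 0},
    {"fingers": 0,"linear": [-0.036,0.005,0],"twist": 0},
    {"fingers": 0,"linear": [-0.036,0.005,0],"twist": 0},
    {"fingers": 0,"linear": [-0.036,0.005,0],"twist": 0},
  ],
)

```text
clock: 5.75
eef_pos: [597.4, -7.9, 283.9]
tool_rot: [-3.138, 0.0, 1.577]
force: [1.6, -0.3, -2.5]
width: 13.6
gripper_force: 59.2
```

Call:
drive_tool(
  motion=[
    {"fingers": 0,"linear": [-0.036,0.005,0],"twist": 0},
    {"fingers": 0,"linear": [-0.036,0.005,0],"twist": 0},
    {"fingers": 0,"linear": [-0.036,0.005,0],"twist": 0},
    {"fingers": 0,"linear": [-0.036,0.005,0],"twist": 0},
    {"fingers": 0,"linear": [-0.036,0.005,0],"twist": 0},
  ],
)

```text
clock: 6.17
eef_pos: [623.6, -187.6, 283.6]
tool_rot: [-3.138, -0.001, 1.577]
force: [0.5, 0.1, -1.4]
width: 13.8
gripper_force: 59.2
```

Call:
drive_tool(
  motion=[
    {"fingers": 0,"linear": [-0.018,0.001,0],"twist": 0},
    {"fingers": 0,"linear": [0,0,0],"twist": 0},
    {"fingers": 0,"linear": [0,0,0],"twist": 0},
    {"fingers": 0,"linear": [0,0,0],"twist": 0},
  ],
)

```text
clock: 6.5
eef_pos: [625.4, -202.7, 284.1]
tool_rot: [-3.139, -0.003, 1.578]
force: [-0.5, 1.0, -2.2]
width: 13.9
gripper_force: 59.2
```

Run:
```python
from cell import monitor,cams
from h import *
s=monitor.read_state();print(s["clock"],s["eef_pos"],s["tool_rot"],s["qpos"])
for n in("wrist","side","scene"):
    d=cams.get_image(n); cv2.imwrite(f"pics/{n}3.png",d["color"]); np.savez(n+"3.npz",**d)
W=load("wrist3");c=projf(W,[[624,-125,115]])[0].astype(int);print(c)
S,D=load("scene0"),load("side0")
def cr(im,c,w,h,W_,H): 
    x,y=int(c[0]-w//2),max(0,int(c[1]-h//2)); print(x,y); return cv2.resize(im[y:y+h,x:x+w],(W_,H),interpolation=cv2.INTER_CUBIC)
cv2.imwrite("pics/crop3.png",np.vstack([cr(W["color"],c,200,75,800,300),np.hstack([cr(S["color"],(290,256),48,36,400,300),cr(D["color"],(367,226),48,36,400,300)])]))
```

```text
6.5 [ 625.39306091 -202.71301697  284.09202331] [-3.13880415e+00 -2.55402411e-03  1.57761994e+00] [ 0.02682128  0.60470729  0.4412122   1.38387446 -0.26337625  1.21450217
  0.49888623]
[321 103]
221 66
266 238
343 208
```

View pics/crop3.png

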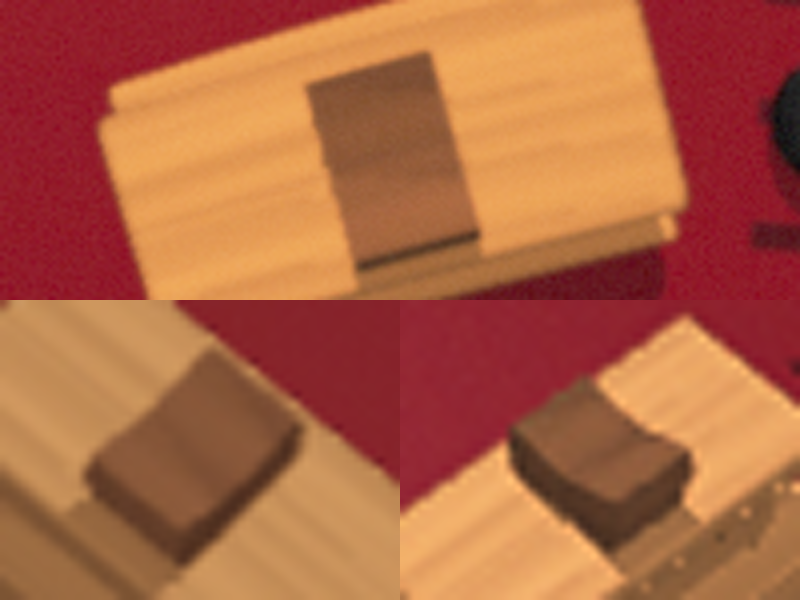

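Run:
```python
from h import *
S,D,W=load("scene0"),load("side0"),load("wrist3")
w=np.array([(307,87),(430,52),(480,235),(356,264)])/4+[221,66]
for name,s in(("A: -y(world) side low, steep on +y",1),("B: steep on -y world",-1)):
    # local frame u=x, v (yaw .27 frame, +v = world +y side)
    hi,lo=(100.7,95.8) if s==1 else (95.8,100.7)
    L=np.array([[-18,26,hi],[18,26,hi],[18,-26,lo],[-18,-26,lo]])
    for z in(16,18):
        r=least_squares(lambda p:(projf(W,pose([p[0],p[1],z,p[2]],L))-w).ravel(),[624,-125,.27])
        p=[r.x[0],r.x[1],z,r.x[2]]
        X=np.vstack([pose(p,L),pose(p,[[-18,1.2*s,91.7],[18,1.2*s,91.7]])])
        print(name,z,r.x.round(3),r.fun.round(1));
        print(" side",((proj(D,X)-[343,208])*8.333+[400,300]).round().tolist())
        print(" scene",((proj(S,X)-[266,238])*8.333+[0,300]).round().tolist())
        print(" wr",((projf(W,X)-[221,66])*4).round().tolist())
```

```text
A: -y(world) side low, steep on +y 16 [ 6.22157e+02 -1.27322e+02  2.68000e-01] [-0.6 -0.   0.7  0.2 -0.  -0.5 -0.1  0.4]
 side [[508.0, 421.0], [583.0, 370.0], [688.0, 468.0], [613.0, 521.0], [557.0, 481.0], [631.0, 429.0]]
 scene [[207.0, 341.0], [299.0, 415.0], [176.0, 548.0], [84.0, 471.0], [150.0, 412.0], [241.0, 488.0]]
 wr [[305.0, 87.0], [433.0, 53.0], [480.0, 233.0], [356.0, 265.0], [331.0, 172.0], [455.0, 139.0]]
A: -y(world) side low, steep on +y 18 [ 6.22173e+02 -1.27302e+02  2.68000e-01] [-0.7 -0.1  0.8  0.   0.1 -0.4 -0.2  0.5]
 side [[509.0, 417.0], [584.0, 366.0], [689.0, 464.0], [614.0, 517.0], [557.0, 477.0], [632.0, 425.0]]
 scene [[207.0, 338.0], [299.0, 413.0], [175.0, 545.0], [84.0, 468.0], [150.0, 409.0], [241.0, 485.0]]
 wr [[304.0, 86.0], [433.0, 52.0], [480.0, 233.0], [355.0, 266.0], [330.0, 172.0], [455.0, 139.0]]
B: steep on -y world 16 [ 6.22061e+02 -1.26968e+02  2.69000e-01] [-0.3 -0.1  0.5  0.2  0.2 -0.5 -0.3  0.5]
 side [[507.0, 430.0], [581.0, 379.0], [689.0, 458.0], [614.0, 511.0], [561.0, 484.0], [635.0, 432.0]]
 scene [[209.0, 347.0], [300.0, 422.0], [176.0, 540.0], [84.0, 463.0], [145.0, 417.0], [237.0, 493.0]]
 wr [[306.0, 87.0], [432.0, 53.0], [481.0, 233.0], [355.0, 266.0], [333.0, 179.0], [457.0, 146.0]]
B: steep on -y world 18 [ 6.22076e+02 -1.26944e+02  2.69000e-01] [-0.5 -0.2  0.5  0.   0.3 -0.4 -0.4  0.6]
 side [[507.0, 426.0], [582.0, 375.0], [690.0, 454.0], [615.0, 507.0], [561.0, 481.0], [636.0, 428.0]]
 scene [[209.0, 344.0], [300.0, 419.0], [175.0, 538.0], [83.0, 460.0], [145.0, 414.0], [237.0, 490.0]]
 wr [[305.0, 86.0], [432.0, 52.0], [481.0, 233.0], [354.0, 267.0], [332.0, 179.0], [457.0, 146.0]]
```

The stud is clear: centre (622,-127), yaw 0.269. The side-view corners (585,378) and (692,455) match the steep flank being on the world -y side. I'll turn the gauge half round so that its +y, the leaning side, faces the steep flank. The dial then faces the side camera.

Call:
drive_tool(
  motion=[
    {"fingers": 0,"linear": [0,0,0],"twist": 0.12},
    {"fingers": 0,"linear": [0,0,0],"twist": 0.12},
    {"fingers": 0,"linear": [0,0,0],"twist": 0.12},
    {"fingers": 0,"linear": [0,0,0],"twist": 0.12},
    {"fingers": 0,"linear": [0,0,0],"twist": 0.12},
  ],
)

```text
clock: 7.07
eef_pos: [626.3, -202.9, 285.8]
tool_rot: [-3.141, -0.001, 0.973]
force: [-0.6, 0.3, -2.1]
width: 13.7
gripper_force: 59.2
```

Call:
drive_tool(
  motion=[
    {"fingers": 0,"linear": [0,0,0],"twist": 0.12},
    {"fingers": 0,"linear": [0,0,0],"twist": 0.12},
    {"fingers": 0,"linear": [0,0,0],"twist": 0.12},
    {"fingers": 0,"linear": [0,0,0],"twist": 0.12},
    {"fingers": 0,"linear": [0,0,0],"twist": 0.12},
  ],
)

```text
clock: 7.48
eef_pos: [626.3, -202.7, 285.8]
tool_rot: [-3.141, -0.0, 0.373]
force: [-0.6, -0.2, -2.3]
width: 13.5
gripper_force: 59.2
```

Call:
drive_tool(
  motion=[
    {"fingers": 0,"linear": [0,0,0],"twist": 0.12},
    {"fingers": 0,"linear": [0,0,0],"twist": 0.12},
    {"fingers": 0,"linear": [0,0,0],"twist": 0.12},
    {"fingers": 0,"linear": [0,0,0],"twist": 0.12},
    {"fingers": 0,"linear": [0,0,0],"twist": 0.12},
  ],
)

```text
clock: 7.9
eef_pos: [626.4, -202.7, 285.7]
tool_rot: [-3.14, 0.0, -0.227]
force: [-0.6, -0.4, -3.0]
width: 13.5
gripper_force: 59.2
```

Call:
drive_tool(
  motion=[
    {"fingers": 0,"linear": [0,0,0],"twist": 0.12},
    {"fingers": 0,"linear": [0,0,0],"twist": 0.12},
    {"fingers": 0,"linear": [0,0,0],"twist": 0.12},
    {"fingers": 0,"linear": [0,0,0],"twist": 0.12},
    {"fingers": 0,"linear": [0,0,0],"twist": 0.12},
  ],
)

```text
clock: 8.32
eef_pos: [626.5, -202.6, 285.7]
tool_rot: [-3.141, 0.001, -0.827]
force: [-0.6, 0.4, -1.9]
width: 13.5
gripper_force: 59.2
```

Call:
drive_tool(
  motion=[
    {"fingers": 0,"linear": [0,0,0],"twist": 0.12},
    {"fingers": 0,"linear": [0,0,0],"twist": 0.12},
    {"fingers": 0,"linear": [0,0,0],"twist": 0.12},
    {"fingers": 0,"linear": [0,0,0],"twist": 0.12},
    {"fingers": 0,"linear": [0,0,0],"twist": 0},
  ],
)

```text
clock: 8.73
eef_pos: [626.4, -202.8, 285.3]
tool_rot: [3.141, 0.001, -1.304]
force: [1.1, 0.6, -1.9]
width: 14.0
gripper_force: 59.2
```

Run:
```python
from cell import monitor
s=monitor.read_state();print(s["clock"],s["eef_pos"],s["tool_rot"],s["qpos"],s["force"])
```

```text
8.7333 [ 626.43236299 -202.76443234  285.28593251] [ 3.14116034e+00  7.59724832e-04 -1.30381674e+00] [-0.27707146  0.83127355  1.18955022  1.39148506 -0.7664067   1.42081108
 -1.97378072] [ 1.14960595  0.58228469 -1.87593701]
```

Call:
drive_tool(
  motion=[
    {"fingers": 0,"linear": [-0.018,-0.004,0],"twist": 0},
    {"fingers": 0,"linear": [-0.025,-0.005,0],"twist": 0},
    {"fingers": 0,"linear": [-0.02,-0.004,0],"twist": 0},
    {"fingers": 0,"linear": [-0.012,-0.003,0],"twist": 0},
    {"fingers": 0,"linear": [0,0,0.01],"twist": 0},
  ],
)

```text
clock: 9.15
eef_pos: [623.4, -123.9, 276.9]
tool_rot: [-3.138, 0.001, -1.295]
force: [0.7, -0.4, -2.7]
width: 13.8
gripper_force: 59.2
```

Call:
drive_tool(
  motion=[
    {"fingers": 0,"linear": [0,0,0.01],"twist": 0},
    {"fingers": 0,"linear": [0,0,0.008],"twist": 0},
    {"fingers": 0,"linear": [0,0,0],"twist": 0},
    {"fingers": 0,"linear": [0,0,0],"twist": 0},
    {"fingers": 0,"linear": [0,0,0],"twist": 0},
  ],
)

```text
clock: 9.57
eef_pos: [621.4, -129.3, 257.9]
tool_rot: [3.141, -0.001, -1.305]
force: [0.1, -0.1, -1.6]
width: 13.4
gripper_force: 59.2
```

Call:
drive_tool(
  motion=[
    {"fingers": 0,"linear": [0,0,0],"twist": 0},
    {"fingers": 0,"linear": [0,0,0],"twist": 0},
    {"fingers": 0,"linear": [0,0,0],"twist": 0},
    {"fingers": 0,"linear": [0,0,0],"twist": 0},
    {"fingers": 0,"linear": [0,0,0],"twist": 0},
  ],
)

```text
clock: 9.98
eef_pos: [621.6, -128.0, 257.9]
tool_rot: [-3.141, -0.0, -1.303]
force: [-0.5, 0.5, -2.9]
width: 13.6
gripper_force: 59.2
```

Run:
```python
from cell import monitor,cams
from h import *
s=monitor.read_state();print(s["clock"],s["eef_pos"],s["tool_rot"],s["qpos"],s["force"])
d=cams.get_image("side");np.savez("side4.npz",**d)
ims=[d["color"].astype(float)]+[cams.get_image("side")["color"].astype(float) for _ in range(5)]
a=np.mean(ims,0).astype(np.uint8);cv2.imwrite("pics/side4.png",a)
e=cams.get_image("scene");np.savez("scene4.npz",**e)
x,y,z=s["eef_pos"];c=proj(d,[[x,y,z-50]])[0].astype(int);print(c-[40,30])
c2=proj(e,[[x,y,z-80]])[0].astype(int)
cr=lambda im,c,w,h,k:cv2.resize(im[c[1]-h:c[1]+h,c[0]-w:c[0]+w],None,fx=k,fy=k,interpolation=cv2.INTER_CUBIC)
cv2.imwrite("pics/crop4.png",np.hstack([cr(a,c,40,50,6),cr(e["color"],c2,26,50,6)]));print(c-[40,50],c2-[26,50])
```

```text
9.9833 [ 621.64110276 -127.99086335  257.93557148] [-3.14141273e+00 -6.92521676e-05 -1.30319325e+00] [-0.4251179   0.83016792  1.20033798  1.50627545 -0.78364637  1.34561735
 -2.03182475] [-0.49868166  0.50224809 -2.88163254]
[329 173]
[329 153] [261 193]
```

View pics/crop4.png

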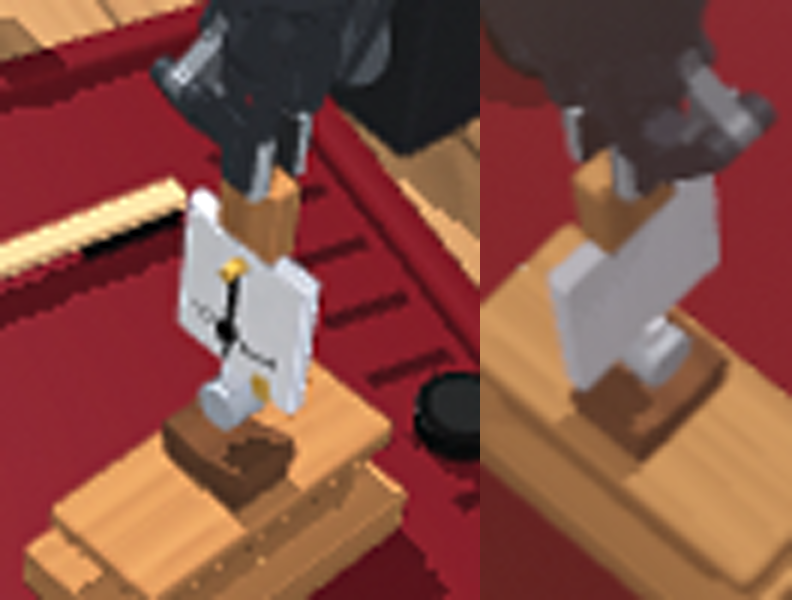

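```bash
cat >> h.py <<'E'
def brass(a,box):
    x0,y0,x1,y1=box; c=a[y0:y1,x0:x1].astype(float)
    return c
def gauge_px2loc(d,px,foot,yaw,lean,xp):
    # ray -> gauge local (y,z) on plane x=xp ; lean about own x, top toward +y
    from scipy.spatial.transform import Rotation as Ro
    G=Ro.from_euler("zx",[yaw,0]).as_matrix()@Ro.from_euler("x",-lean).as_matrix()
    C=-d["R"].T@d["t"]; out=[]
    for p in np.atleast_2d(px):
        v=d["R"].T@np.array([(p[0]-d["K"][0,2])/d["K"][0,0],(p[1]-d["K"][1,2])/d["K"][0,0],1])
        c=G.T@(C-foot); w=G.T@v; l=c+w*(xp-c[0])/w[0]; out.append(l[1:])
    return np.array(out)
E
python3 - <<'E'
from h import *
D=load("side4");a=cv2.imread("pics/side4.png")
h=cv2.cvtColor(a,cv2.COLOR_BGR2HSV)[200:222,360:384]
b=a[200:222,360:384].astype(int)
sat=b.max(2)-b.min(2)
print("sat mark zone x366..378,y210..222");print(sat[10:22,6:18])
b2=a[190:222,360:376].astype(int)
print("lum pointer rows 190..221 x360..375");print(b2.sum(2)//3)
foot=np.array([621.6+.26,-128-.97,141.6]);yaw=-1.303+np.pi/2+np.pi
yaw=np.arctan2(-.264,-.965)
pts=np.array([(233,268),(226,330),(260,387),(216,405)])/6+[329,153]
for xp in(5,8,12): print(xp,gauge_px2loc(D,pts,foot,yaw,0,xp).round(1).tolist())
E
```

```text
sat mark zone x366..378,y210..222
[[  4   3   6   3   5   5   6   4   6   8   6   6]
 [  4   6   6   2   3   6   5   6   5   7   6   5]
 [  4   8   6   4   4   3   4   5   5   5   6   9]
 [ 17  10   5   6   6   5   7   5   3   6   6   8]
 [ 22  15   6   6   7   3   6   7   4   6   7  10]
 [ 19  15  12   8   5  57  30   6   8   5   5  13]
 [ 15  15  15  15  10 112 109  51  11   8   6  13]
 [ 18  13  15  20  24 105 108 103  13   6   7  15]
 [ 16  19  20  22  20  67 105  99  13   8   5  16]
 [ 22  20  20  20  20   6  61 104  26  10  10  18]
 [ 14  18  18  18  21  23  12 109 104   4  11  21]
 [ 17  17  19  18  17   7  84 139 136 112  31  17]]
lum pointer rows 190..221 x360..375
[[172 187 184 188 217 163  92  83  84  89  96 101 100 100 103 102]
 [209 187 186 187 190 237 146  88  83  87  97 101 101  99 108 101]
 [214 186 186 186 185 186 194 141 106  87  96 101 100  98 108 100]
 [202 187 185 186 186 185 189 192 156 117  97  98  99  98 109  99]
 [195 187 186 184 185 184 188 188 192 198 132 104  96  97 108  97]
 [194 188 185 185 183 184 188 188 185 188 199 156 100  95 105 107]
 [193 187 187 1
[... 1201 characters left out ...]
 73  72  69  87 203 199 189 189 191 189 193 192 133 194]
 [ 74  74  72  70  72  97 194 189 194 191 187 150 176 191 194 193]
 [ 74  73  75  96 118 165 187 189 189 189 167 108 120 156 194 193]
 [ 73  73 104 171 217 238 175 186 187 180 174 112 112 133 196 192]
 [ 74  79 128 143 139 185 234 170 171 176 174 131 115 130 194 193]
 [ 74  83 117 144 139 140 177 174 177 173 170 153 128 128 178 192]
 [ 79  84 113 146 141 142 141 168 172 168 163 155 145 151 171 191]
 [ 85  82  91 143 143 143 143 154 167 159 148 143 136 161 158 169]]
5 [[-5.7, 89.4], [-5.2, 48.1], [19.2, 29.9], [-5.5, -5.2]]
8 [[-3.2, 93.5], [-2.7, 52.5], [21.6, 34.4], [-3.0, -0.6]]
12 [[0.2, 99.1], [0.7, 58.3], [24.9, 40.3], [0.4, 5.5]]
```

Run:
```python
from h import *
D=load("side4")
foot=np.array([621.6+.26,-128-.97,141.6]);yaw=np.arctan2(-.264,-.965)
pts=np.array([(366.3,213),(371.4,214.8),(372.4,218)])
for xp in(5,6,7,8,9): print(xp,gauge_px2loc(D,pts,foot,yaw,0,xp).round(1).tolist())
```

```text
5 [[-4.3, 28.1], [14.6, 37.2], [19.7, 28.3]]
6 [[-3.4, 29.6], [15.4, 38.7], [20.5, 29.7]]
7 [[-2.6, 31.1], [16.2, 40.1], [21.3, 31.2]]
8 [[-1.7, 32.5], [17.1, 41.6], [22.1, 32.7]]
9 [[-0.9, 34.0], [17.9, 43.1], [22.9, 34.2]]
```

Side crop: pivot at (233,268), pointer hanging to about (223,357), brass mark at (260,387) on the right, which is own +y. I put the mark at roughly 0.29 to 0.35 rad. Foot is above the stud. Lowering to contact.

Call:
drive_tool(
  motion=[
    {"fingers": 0,"linear": [-0.001,0,0.004],"twist": 0},
    {"fingers": 0,"linear": [0,0,0.004],"twist": 0},
    {"fingers": 0,"linear": [0,0,0.003],"twist": 0},
    {"fingers": 0,"linear": [0,0,0.002],"twist": 0},
    {"fingers": 0,"linear": [0,0,0.001],"twist": 0},
  ],
)

```text
clock: 10.75
eef_pos: [621.1, -126.8, 243.1]
tool_rot: [3.141, 0.0, -1.303]
force: [-0.5, -0.3, -2.6]
width: 13.9
gripper_force: 59.2
```

Call:
drive_tool(
  motion=[
    {"fingers": 0,"linear": [0,0,0.0015],"twist": 0},
    {"fingers": 0,"linear": [0,0,0.001],"twist": 0},
    {"fingers": 0,"linear": [0,0,0],"twist": 0},
  ],
)

```text
clock: 11.0
eef_pos: [621.3, -127.0, 241.1]
tool_rot: [3.141, 0.0, -1.303]
force: [-1.1, 0.9, -1.8]
width: 13.7
gripper_force: 59.2
```

Call:
drive_tool(
  motion=[
    {"fingers": 0,"linear": [0,0,0.0015],"twist": 0},
    {"fingers": 0,"linear": [0,0,0],"twist": 0},
  ],
)

```text
clock: 11.17
eef_pos: [621.3, -126.9, 239.6]
tool_rot: [3.141, 0.0, -1.303]
force: [-0.2, 0.3, -2.9]
width: 13.4
gripper_force: 59.2
```

Call:
drive_tool(
  motion=[
    {"fingers": 0,"linear": [0,0,0.001],"twist": 0},
    {"fingers": 0,"linear": [0,0,0.001],"twist": 0},
    {"fingers": 0,"linear": [0,0,0],"twist": 0},
  ],
)

```text
clock: 11.42
eef_pos: [621.8, -127.5, 238.8]
tool_rot: [-3.14, -0.001, -1.303]
force: [-0.2, -0.2, 4.0]
width: 13.5
gripper_force: 59.9
```

Call:
drive_tool(
  motion=[
    {"fingers": 0,"linear": [0,0,0.001],"twist": 0},
    {"fingers": 0,"linear": [0,0,0],"twist": 0},
  ],
)

```text
clock: 11.58
eef_pos: [622.2, -127.9, 238.8]
tool_rot: [-3.139, -0.002, -1.303]
force: [-1.0, 0.6, 8.9]
width: 13.6
gripper_force: 60.5
```

Call:
drive_tool(
  motion=[
    {"fingers": 0,"linear": [0,0,0.001],"twist": 0},
    {"fingers": 0,"linear": [0,0,0],"twist": 0},
  ],
)

```text
clock: 11.75
eef_pos: [622.6, -128.3, 238.7]
tool_rot: [-3.138, -0.003, -1.303]
force: [-1.0, 0.9, 12.0]
width: 13.7
gripper_force: 61.0
```

Contact at TCP z of about 239, where I predicted 238. It is pressing about 14 N and has been held upright for more than 0.3 s. Now I'll rock towards own +y (tool x) along the arc.

Call:
drive_tool(
  motion=[
    {"fingers": 0,"linear": [0,0,0.0005],"twist": 0},
    {"fingers": 0,"linear": [0.002,0,0.0003],"twist": 0},
    {"fingers": 0,"linear": [0.003,0,0.0003],"twist": 0},
    {"fingers": 0,"linear": [0.003,0,0.0003],"twist": 0},
    {"fingers": 0,"linear": [0,0,0],"twist": 0},
  ],
)

```text
clock: 12.17
eef_pos: [625.2, -136.2, 238.5]
tool_rot: [-3.136, -0.003, -1.304]
force: [-0.3, 2.5, 17.6]
width: 13.6
gripper_force: 62.1
```

Call:
drive_tool(
  motion=[
    {"fingers": 0,"linear": [0.004,0,0.0006],"twist": 0},
    {"fingers": 0,"linear": [0.004,0,0.0007],"twist": 0},
    {"fingers": 0,"linear": [0.004,0,0.0008],"twist": 0},
    {"fingers": 0,"linear": [0,0,0],"twist": 0},
    {"fingers": 0,"linear": [0,0,0],"twist": 0},
  ],
)

```text
clock: 12.58
eef_pos: [628.7, -148.3, 236.8]
tool_rot: [-3.135, -0.004, -1.304]
force: [-0.8, 0.3, 19.4]
width: 13.6
gripper_force: 63.5
```

```bash
cat >> h.py <<'E'
def blobs(a,box):
    x0,y0,x1,y1=box; h=cv2.cvtColor(a[y0:y1,x0:x1],cv2.COLOR_BGR2HSV)
    m=((abs(h[...,0].astype(int)-24)<8)&(h[...,1]>135)).astype(np.uint8)
    n,l,s,c=cv2.connectedComponentsWithStats(m)
    return [(s[i,4],(c[i]+[x0,y0]).round(2).tolist()) for i in range(1,n) if s[i,4]>5]
E
python3 - <<'E'
from cell import monitor,cams
from h import *
s=monitor.read_state();print(s["clock"],s["eef_pos"],s["force"])
ims=[cams.get_image("side")["color"].astype(float) for _ in range(3)]
a=np.mean(ims,0).astype(np.uint8);cv2.imwrite("pics/side5.png",a)
for f in("side4","side5"):
    a=cv2.imread(f"pics/{f}.png");print(f,blobs(a,(355,190,390,235)))
E
```

```text
12.5833 [ 628.71367037 -148.25759931  236.81827986] [-0.7922974   0.32397545 19.43802838]
side4 [(np.int32(9), [367.33, 197.67]), (np.int32(8), [372.12, 217.25])]
side5 [(np.int32(11), [370.45, 205.18]), (np.int32(8), [372.5, 223.5])]
```

```bash
cat >> h.py <<'E'
def leanfit(D,kn,mk,eef,yaw=np.arctan2(-.264,-.965)):
    from scipy.spatial.transform import Rotation as Ro
    f4=np.array([621.86,-128.97,141.6])
    k=gauge_px2loc(D,(367.33,197.67),f4,yaw,0,10)[0]; m=gauge_px2loc(D,(372.12,217.25),f4,yaw,0,6.5)[0]
    L=np.array([[10,*k],[6.5,*m]]); ey=np.array([-np.sin(yaw),np.cos(yaw),0])
    def f(p):
        G=Ro.from_euler("z",yaw).as_matrix()@Ro.from_euler("x",-p[2]).as_matrix()
        X=L@G.T+np.array([622.,-127.,122])+ey*p[0]+np.array([0,0,p[1]])
        return (proj(D,X)-[kn,mk]).ravel()
    r=least_squares(f,[0,0,.1]); return r.x,r.fun
E
python3 - <<'E'
from h import *
D=load("side4")
print(leanfit(D,(367.33,197.67),(372.12,217.25),0))
print(leanfit(D,(370.45,205.18),(372.5,223.5),0))
E
```

```text
(array([ 1.36116255e+00,  1.86592196e+01, -6.46502320e-04]), array([-0.00292806,  0.00684182,  0.00338753, -0.00726226]))
(array([1.75383827, 0.25829942, 0.14109099]), array([-0.11098696,  0.18722749,  0.12455014, -0.19940611]))
```

The lean is 0.14 rad, and the foot has stayed in the groove while the gauge pivots in the fingers. Continuing.

Call:
drive_tool(
  motion=[
    {"fingers": 0,"linear": [0.004,0,0.0006],"twist": 0},
    {"fingers": 0,"linear": [0.004,0,0.0008],"twist": 0},
    {"fingers": 0,"linear": [0.004,0,0.0009],"twist": 0},
    {"fingers": 0,"linear": [0.003,0,0.0008],"twist": 0},
    {"fingers": 0,"linear": [0.002,0,0.0005],"twist": 0},
  ],
)

```text
clock: 13.15
eef_pos: [633.2, -165.1, 232.9]
tool_rot: [-3.136, -0.005, -1.304]
force: [-0.0, -0.7, 16.5]
width: 13.5
gripper_force: 64.3
```

Call:
drive_tool(
  motion=[
    {"fingers": 0,"linear": [0,0,0],"twist": 0},
    {"fingers": 0,"linear": [0,0,0],"twist": 0},
    {"fingers": 0,"linear": [0,0,0],"twist": 0},
    {"fingers": 0,"linear": [0,0,0],"twist": 0},
    {"fingers": 0,"linear": [0,0,0],"twist": 0},
  ],
)

```text
clock: 13.57
eef_pos: [633.2, -164.8, 232.9]
tool_rot: [-3.136, -0.005, -1.303]
force: [-0.0, -1.0, 16.6]
width: 13.5
gripper_force: 64.2
```

Call:
drive_tool(
  motion=[
    {"fingers": 0,"linear": [0,0,0],"twist": 0},
    {"fingers": 0,"linear": [0,0,0],"twist": 0},
    {"fingers": 0,"linear": [0,0,0],"twist": 0},
    {"fingers": 0,"linear": [0,0,0],"twist": 0},
    {"fingers": 0,"linear": [0,0,0],"twist": 0},
  ],
)

```text
clock: 13.98
eef_pos: [633.2, -164.8, 232.9]
tool_rot: [-3.136, -0.005, -1.303]
force: [0.6, -1.1, 15.9]
width: 13.5
gripper_force: 64.2
```

Run:
```python
from cell import monitor,cams
from h import *
s=monitor.read_state();print(s["clock"],s["eef_pos"],s["force"],s["qpos"])
ims=[cams.get_image("side")["color"].astype(float) for _ in range(4)]
a=np.mean(ims,0).astype(np.uint8);cv2.imwrite("pics/side6.png",a)
b=blobs(a,(355,190,395,240));print(b)
if len(b)==2: print(leanfit(load("side4"),b[0][1],b[1][1],0))
cv2.imwrite("pics/crop6.png",cv2.resize(a[175:245,340:410],None,fx=8,fy=8,interpolation=cv2.INTER_CUBIC))
```

```text
13.9833 [ 633.17552484 -164.79109683  232.92605611] [ 0.55519552 -1.11527547 15.87786284] [-0.3471178   0.8688961   1.16706172  1.48965508 -0.81398735  1.31449553
 -1.98036123]
[(np.int32(10), [372.8, 207.7]), (np.int32(8), [372.75, 224.25])]
(array([-0.68497594,  0.69048234,  0.26746319]), array([-0.04749908,  0.06550518,  0.0526963 , -0.07002052]))
```

View pics/crop6.png

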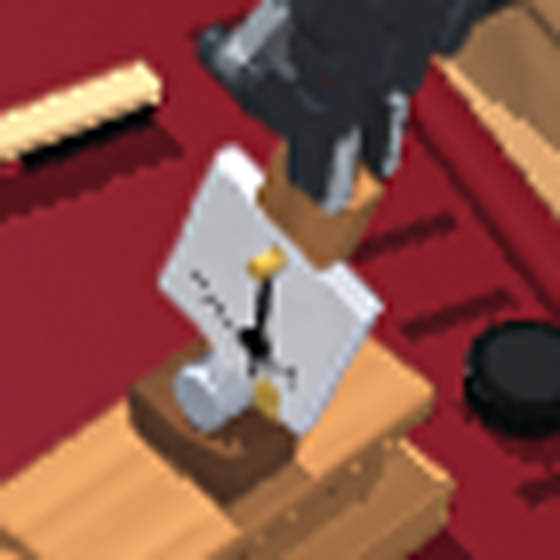

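Run:
```python
from h import *
from scipy.spatial.transform import Rotation as Ro
D=load("side4"); yaw=np.arctan2(-.264,-.965); Z=Ro.from_euler("z",yaw).as_matrix()
ey=Z[:,1]
kn=[(367.33,197.67),(370.45,205.18),(372.8,207.7)]
mk=[(372.12,217.25),(372.5,223.5),(372.75,224.25)]
tip=[(366.2,212.8),None,(371.3,221.4)]
apx=[(371.3,214.8),None,(372.7,222.2)]
base=[np.array([621.86,-128.97,141.6]),np.array([622,-127,122.]),np.array([622,-127,122.])]
# p: xk,xm,xp,a,rm,ra, du,dv, then per image (dy,dz), lean5,lean6
def res(p):
    xk,xm,xp,a,rm,ra,du,dv=p[:8]; o=[]
    for i in range(3):
        th=[0,p[14],p[15]][i]; G=Z@Ro.from_euler("x",-th).as_matrix()
        f=base[i]+ey*p[8+2*i]+[0,0,p[9+2*i]]
        P=lambda x,y,z:proj(D,(G@np.array([x,y,z])+f)[None])[0]+[du,dv]
        pol=lambda x,r,t:P(x,r*np.sin(t),95-r*np.cos(t))
        o+=list((P(xk,0,95)-kn[i])/.25)+list((pol(xm,rm,a)-mk[i])/.25)
        if tip[i] is not None:
            o+=list((pol(xp,60,th)-tip[i])/.5)+list((pol(xm,ra,a)-apx[i])/.4)
    o+=[(xk-9)/2,(xm-6.5)/1,(xp-8)/1.5,(a-.31)/.1,(rm-65)/2.5,(ra-61)/1,du/1,dv/1]
    o+=[p[8]/1.5,p[9]/1.5,p[10]/2.5,p[11]/1,p[12]/2.5,p[13]/1,(p[14]-.155)/.02,(p[15]-.285)/.02]
    return np.array(o)
r=least_squares(res,[9,6.5,8,.3,65,61]+[0]*8+[.15,.28])
C=np.linalg.inv(r.jac.T@r.jac)
print(r.x.round(3));print(np.sqrt(np.diag(C)).round(3));print(r.cost, "a-lean6",r.x[3]-r.x[15],np.sqrt(C[3,3]+C[15,15]-2*C[3,15]))
```

```text
[ 9.9350e+00  6.2770e+00  8.0290e+00  3.3700e-01  6.7587e+01  6.0043e+01
 -5.9600e-01 -7.8100e-01 -6.5200e-01 -7.5200e-01  8.3900e-01 -4.0000e-02
 -1.2150e+00  5.4600e-01  1.4600e-01  2.6600e-01]
[0.991 0.85  1.089 0.018 1.151 0.863 0.39  0.357 1.122 0.928 1.377 0.807
 1.354 0.802 0.014 0.013]
5.807679374328872 a-lean6 0.07017275747351953 0.01658873323978967
```

The fit gives mark 0.337 and lean 0.266, leaving about 0.07 rad to go, or about 8.5 mm of tool travel.

Call:
drive_tool(
  motion=[
    {"fingers": 0,"linear": [0.002,0,0.0006],"twist": 0},
    {"fingers": 0,"linear": [0.0025,0,0.0008],"twist": 0},
    {"fingers": 0,"linear": [0.0025,0,0.0008],"twist": 0},
    {"fingers": 0,"linear": [0.0015,0,0.0005],"twist": 0},
    {"fingers": 0,"linear": [0,0,0],"twist": 0},
  ],
)

```text
clock: 14.6
eef_pos: [635.3, -173.7, 230.0]
tool_rot: [-3.136, -0.006, -1.304]
force: [-0.0, -0.7, 14.6]
width: 13.5
gripper_force: 64.2
```

Call:
drive_tool(
  motion=[
    {"fingers": 0,"linear": [0,0,0],"twist": 0},
    {"fingers": 0,"linear": [0,0,0],"twist": 0},
    {"fingers": 0,"linear": [0,0,0],"twist": 0},
    {"fingers": 0,"linear": [0,0,0],"twist": 0},
    {"fingers": 0,"linear": [0,0,0],"twist": 0},
  ],
)

```text
clock: 15.02
eef_pos: [635.3, -173.4, 230.1]
tool_rot: [-3.136, -0.006, -1.304]
force: [-0.1, -2.0, 14.5]
width: 13.7
gripper_force: 64.2
```

Call:
drive_tool(
  motion=[
    {"fingers": 0,"linear": [0,0,0],"twist": 0},
    {"fingers": 0,"linear": [0,0,0],"twist": 0},
    {"fingers": 0,"linear": [0,0,0],"twist": 0},
    {"fingers": 0,"linear": [0,0,0],"twist": 0},
    {"fingers": 0,"linear": [0,0,0],"twist": 0},
  ],
)

```text
clock: 15.43
eef_pos: [635.3, -173.4, 230.1]
tool_rot: [-3.136, -0.006, -1.304]
force: [-0.2, -0.8, 14.7]
width: 13.3
gripper_force: 64.2
```

Run:
```python
from cell import monitor,cams
from h import *
s=monitor.read_state();print(s["clock"],s["eef_pos"],s["force"],s["qd"].round(3))
ims=[cams.get_image("side")["color"].astype(float) for _ in range(6)]
a=np.mean(ims,0).astype(np.uint8);cv2.imwrite("pics/side7.png",a)
b=blobs(a,(355,190,395,240));print(b)
if len(b)==2: print(leanfit(load("side4"),b[0][1],b[1][1],0))
cv2.imwrite("pics/crop7.png",cv2.resize(a[198:236,356:394],None,fx=15,fy=15,interpolation=cv2.INTER_CUBIC))
```

```text
15.4333 [ 635.32089204 -173.4007405   230.08551527] [-0.18919355 -0.76346275 14.72300175] [ 0.001 -0.001 -0.002 -0.002 -0.     0.     0.002]
[(np.int32(9), [373.56, 209.11]), (np.int32(8), [372.75, 225.25])]
(array([-0.94726283, -1.69491054,  0.30416638]), array([-0.09967643,  0.13035858,  0.11030901, -0.13947911]))
```

View pics/crop7.png

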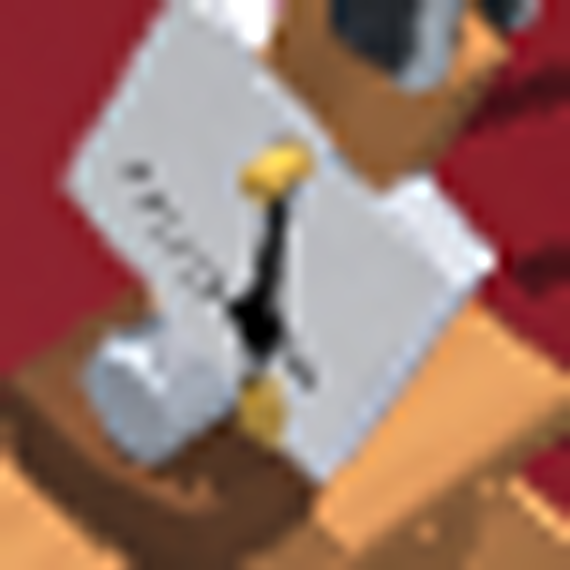

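Run:
```python
from h import *
from scipy.spatial.transform import Rotation as Ro
D=load("side4"); yaw=np.arctan2(-.264,-.965); Z=Ro.from_euler("z",yaw).as_matrix()
ey=Z[:,1]
kn=[(367.33,197.67),(370.45,205.18),(372.8,207.7),(373.56,209.11)]
mk=[(372.12,217.25),(372.5,223.5),(372.75,224.25),(372.75,225.25)]
tip=[(366.2,212.5),None,(371.06,221.2),(372.5,221.7)]
apx=[(371.3,214.8),None,(372.4,222.06),(372.8,222.6)]
g=np.array([622,-127,122.]);base=[np.array([621.86,-128.97,141.6]),g,g,g]
def run(sx):
  def res(p):
    xk,xm,xp,a,rm,ra,du,dv=p[:8]; o=[]
    for i in range(4):
        th=[0,p[16],p[17],p[18]][i]; G=Z@Ro.from_euler("x",-th).as_matrix()
        f=base[i]+ey*p[8+2*i]+[0,0,p[9+2*i]]
        P=lambda x,y,z:proj(D,(G@np.array([x,y,z])+f)[None])[0]+[du,dv]
        pol=lambda x,r,t:P(x,r*np.sin(t),95-r*np.cos(t))
        o+=list((P(xk,0,95)-kn[i])/.3)+list((pol(xm,rm,a)-mk[i])/.3)
        if tip[i] is not None:
            o+=list((pol(xp,60,th)-tip[i])/.5)+list((pol(xm,ra,a)-apx[i])/.4)
    o+=[(xk-9)/2,(xm-6.5)/1,(xp-8)/1.5,(a-.31)/.1,(rm-65)/2.5,(ra-61)/1,du/1,dv/1]
    o+=list(p[8:16]/np.array([1.5,1.5]+[2.5,1]*3))
    o+=[(p[16]-.155)/.02,(p[17]-.285)/.02,(p[18]-p[17]-.066)/.01]
    return np.array(o)
  r=least_squares(res,[9,6.5,8,.3,65,61]+[0]*10+[.15,.28,.33])
  C=np.linalg.inv(r.jac.T@r.jac)
  print(r.x.round(3));print(r.cost,"a-lean7",r.x[3]-r.x[18],np.sqrt(C[3,3]+C[18,18]-2*C[3,18]))
run(1)
```

```text
[ 1.0326e+01  6.4630e+00  7.3120e+00  3.3600e-01  6.8256e+01  5.9899e+01
 -6.4600e-01 -9.5200e-01 -3.6500e-01 -7.2100e-01  9.6200e-01  1.1700e-01
 -6.8900e-01  3.0200e-01 -1.6160e+00  5.1000e-02  1.5000e-01  2.5800e-01
  3.1700e-01]
11.296344443436062 a-lean7 0.018745960531155792 0.01500172040119071
```

Pointer tip at (256,362) meets the rider apex at (258,375). The fit leaves about 0.02 rad, so I'll nudge 2 mm and let it settle.

Call:
drive_tool(
  motion=[
    {"fingers": 0,"linear": [0.001,0,0.0003],"twist": 0},
    {"fingers": 0,"linear": [0.001,0,0.0003],"twist": 0},
    {"fingers": 0,"linear": [0,0,0],"twist": 0},
    {"fingers": 0,"linear": [0,0,0],"twist": 0},
    {"fingers": 0,"linear": [0,0,0],"twist": 0},
  ],
)

```text
clock: 16.15
eef_pos: [635.8, -175.4, 229.3]
tool_rot: [-3.136, -0.006, -1.304]
force: [0.8, -1.6, 14.9]
width: 13.5
gripper_force: 64.1
```

Call:
drive_tool(
  motion=[
    {"fingers": 0,"linear": [0,0,0],"twist": 0},
    {"fingers": 0,"linear": [0,0,0],"twist": 0},
    {"fingers": 0,"linear": [0,0,0],"twist": 0},
    {"fingers": 0,"linear": [0,0,0],"twist": 0},
    {"fingers": 0,"linear": [0,0,0],"twist": 0},
  ],
)

```text
clock: 16.57
eef_pos: [635.8, -175.4, 229.4]
tool_rot: [-3.136, -0.006, -1.304]
force: [0.7, -1.2, 14.0]
width: 13.6
gripper_force: 64.1
```

Call:
drive_tool(
  motion=[
    {"fingers": 0,"linear": [0,0,0],"twist": 0},
    {"fingers": 0,"linear": [0,0,0],"twist": 0},
    {"fingers": 0,"linear": [0,0,0],"twist": 0},
    {"fingers": 0,"linear": [0,0,0],"twist": 0},
    {"fingers": 0,"linear": [0,0,0],"twist": 0},
  ],
)

```text
clock: 16.98
eef_pos: [635.8, -175.4, 229.4]
tool_rot: [-3.136, -0.006, -1.304]
force: [0.3, -1.2, 14.9]
width: 13.5
gripper_force: 64.1
```

Call:
drive_tool(
  motion=[
    {"fingers": 0,"linear": [0,0,0],"twist": 0},
    {"fingers": 0,"linear": [0,0,0],"twist": 0},
    {"fingers": 0,"linear": [0,0,0],"twist": 0},
    {"fingers": 0,"linear": [0,0,0],"twist": 0},
    {"fingers": 0,"linear": [0,0,0],"twist": 0},
  ],
)

```text
clock: 17.4
eef_pos: [635.8, -175.4, 229.4]
tool_rot: [-3.136, -0.006, -1.304]
force: [0.4, -1.1, 14.8]
width: 13.6
gripper_force: 64.1
```

Run:
```python
from cell import ctrl,monitor
s=monitor.read_state();print(s["clock"],s["eef_pos"],s["force"])
print(ctrl.finish_job())
```

```text
17.4 [ 635.77935166 -175.38817975  229.36789956] [ 0.43702716 -1.05375042 14.84645033]
the job is handed in; nothing more can be done
None
```

I handed the job in at 17.4 s with the gauge still gripped, its foot pressing in the stud's groove at about 15 N and the pointer within my estimated 0.02 rad (about 1 mm) of the brass mark; no verdict came back, and I did not photograph it again after the last 2 mm nudge.

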